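# Set a small engine for a cold start

### The job

Get this small petrol engine ready for a cold start: with a fingertip, push the choke lever along its slot, past the half-choke click in the middle, until it rests against the stop at the far end (full choke). Then press the rubber primer bulb fully down from above and let it spring back. Only push the lever, never grip it from both sides, and leave the loose socket, can, jar and wrench where they are.

Things in the scene. Friction and masses are not known exactly. Their poses are not given: they have to be found in the camera images.
- engine: small engine, bolted down; base plate x -125..125, y -140..280 mm. Origin at the underside, below the slot's middle; z up, y along the slot from start to full choke. Grey cover with flat top 120 mm up (x -100..90, y -110..90) bears the slot in a 46 x 104 mm metal plate with 3 marks (start, half, full). Block, silencer and red starter (y 85..260) rise to 142 mm
- choke_grip (a point): centre of the choke lever's upright black tab, which stands in the slot: 34 mm wide across the slot (engine x), 14 mm thick along it (engine y), from 4 to 40 mm above the cover's top; this point is 22 mm above the cover's top. Engine coordinates: x 0, y = joint value - 30 mm
- choke (a joint): lever travel along engine +y, m: 0 start (run) stop, 0.030 half-choke detent, 0.060 second stop (full choke). Sprung detents: about 6 N plus 1 N friction to leave the start or half choke, easing towards the crests at 0.015 and 0.045. Let go between the crests it falls to about half choke, before them back to the start; pushed past 0.050 it snaps to full and stays there
- primer_top (a point): top centre of the round black rubber primer bulb on the cover: 30 mm diameter, its dome standing 18 mm above the cover's top out of a 42 mm ring 4 mm high. Engine coordinates at rest: x -62, y -62, z 138 mm
- primer (a joint): how far the primer bulb is pressed down, in m: 0 released, 0.007 fully down. A spring: about 1.5 N to start, 5 N fully down; it springs back by itself
- socket: loose steel socket (a tube 24 mm outside diameter, 36 mm high) standing on the engine's cover beside the slot, on the other side from the bulb; origin at the centre of its underside; leave alone
- can: loose spray can, 64 mm diameter, 150 mm high, standing on the bench; origin at the centre of its underside; leave alone
- jar: loose amber jar, 68 mm diameter, 65 mm high, standing on the bench; origin at the centre of its underside; leave alone
- wrench: loose steel wrench, 170 mm long along its x axis, lying on the bench between robot and engine; leave alone

How it is judged (in metres and radians):
On the way, in this order (a step that is already met when the one before it is completed fails the run):
1. the choke lever rests within 4 mm of the second stop (value of joint choke above 0.056 m), for 0.2 s.
2. the primer bulb is pressed down by the fingers (5.5 mm or more of its 7 mm) (value of joint primer above 0.0055 m and contact force between the fingers and primer above 0.5 N).
3. the primer bulb has sprung back (value of joint primer below 0.0015 m), for 0.1 s.
At the end, for the whole second after the job is handed in: the choke lever rests within 4 mm of its second stop (joint above 0.056 m) and the primer bulb has sprung back (below 1.5 mm) (value of joint choke above 0.056 m and velocity of joint choke below 0.005 m/s and value of joint primer below 0.0015 m); the robot touches nothing.
It fails at once if the choke lever is gripped from both sides ((contact force between the fingers and choke_c0 above 2 N and contact force between the fingers and choke_c1 above 2 N) or (contact force between the fingers and choke_c2 above 2 N and contact force between the fingers and choke_c3 above 2 N)).
It fails at once if a loose bystander is lifted, carried or shoved more than 15 mm (distance of any of socket, can, jar, wrench from where it was at the start of the episode above 0.015 m).
It fails at once if a bystander is tipped over (angle between any of socket, can, jar's own z axis and vertical above 0.5 rad).
It also fails if it takes over 51 s, if anything falls off the work surface, if the arm or the gripper's body presses on something with over 40 N, if the wrist force passes 120 N, or if a joint passes its speed limit or range.

### The arm

A 6-joint arm with a two-finger parallel gripper is mounted at the origin on the work surface. World frame = base frame: x ahead of the robot, y to its left, z up, the work surface at z = 0. Lengths are in m, angles in degrees, forces in N, time in s.
With the tool pointing down it reaches from about 0.325 to 0.775 m from the base axis. Payload 5.5 kg.
Tool frame: the origin (TCP) lies at the centre of the arm's flange, where the gripper is bolted on; the fingertips stand 182 mm ahead of it and the grasp point (between the pads) lies 163 mm ahead of it; z points along the fingers, y is the direction in which the jaws open and shut (so a half turn about z gives the same grasp; the last joint's range is limited). The gripper opens to 88 mm and grips with 3 to 60 N. Pads are 20 mm wide; open, the fingers measure 115 mm over their backs; the gripper's body (75 mm by 178 mm) begins 61 mm behind the grasp point.
Start: joints at [-3.249, 5.22, 70.514, -0, 104.267, -3.249], TCP at [0.6, -0, 0.405] pointing down, gripper open.
Joint ranges: [-164.24, 164.24], [-49.07, 125.15], [9.68, 141.18], [-86.29, 266.29], [3.28, 154.24], [-151.56, 151.56]. Speed limits (degrees/s): [147.25, 147.25, 172.46, 180, 180, 180].

### API

Orientations are given as [roll, pitch, yaw] about the fixed x, y, z axes, in that order (R = Rz(yaw) Ry(pitch) Rx(roll)).
In Python, from station import r gives the robot as it stands. The module is installed in compiled form; this text tells all that it offers. Calls block until the motion is done:
- r.reach(position, orientation): joint-space move of the TCP to a pose.
- r.servo_line(position, rotation=None, speed=0.15): straight line of the TCP; rotation=None keeps the orientation; speed is the mean speed in m/s.
- r.move_joints(angles): joint-space move.
- r.let_go() and r.grab(squeeze=None): open the fingers fully, or close them until they stop; squeeze is the grip in N (None keeps the last).
- r.wait(seconds).
- r.inverse_kinematics(position, orientation): joint angles nearest the present ones, or None.
- r.sense(): the state.
- r.snapshot(name): name is "scene" or "side" or "wrist"; returns a dict with "frame" (384x512x3 uint8, red, green, blue), "fx", "fy", "cx", "cy" (pixels), "dist_coeffs" ([k1, k2, p1, p2, k3] as OpenCV has them; the pictures are not rectified), "R" (3x3) and "t" (3): a world point X has camera coordinates R X + t. Camera axes: x right, y down, z forward; pixel columns grow to the right and rows downward; lengths in m; the calibration is good to about 2 mm. A picture is of the moment at which its call begins. There is no depth.
A pose or a line that the arm cannot do raises r.IKError and nothing moves.
- r.hand_in(): hands the job in, once; it reports no verdict.
The state is a dict: "clock": time; "joints": joint angles; "joint_vel": joint speeds; "joint_torque": joint torques, N m; "tcp_pos": TCP position; "orientation": TCP orientation; "contact_force": force on the tool from outside, world axes, zero at the start; "torque": the same for the moment, N m; "opening": finger opening in m.
Only numpy, scipy, OpenCV 4.12 (cv2) and the standard library are available. Lean on these libraries where they do the work, as an engineer would, in place of code of your own. Each camera call takes 0.05 s, during which the arm holds its last target.

## Working session

There is one attempt and no reset: what is moved stays moved. The work goes in short steps, each a Python script; the robot and the scene stay as the last script left them, time stands still between calls to the robot, and variables do not carry over. Pictures are saved under pics/ and viewed, and the job is handed in when it is done.

```bash
mkdir -p pics
python3 - <<'E'
from station import r
import cv2,pickle
d={}
for n in ("scene","side","wrist"):
    s=r.snapshot(n); d[n]=s
    cv2.imwrite(f"pics/{n}0.png",cv2.resize(s["frame"][:,:,::-1],(768,576),interpolation=cv2.INTER_CUBIC))
    print(n,s["fx"],s["cx"],s["cy"],s["dist_coeffs"],(-s["R"].T@s["t"]).round(3),s["R"][2].round(3))
pickle.dump(d,open("s0.pkl","wb"))
print(r.sense())
E
```

```text
scene 487.51611852818183 257.7118388249587 191.3355523292066 [-0.14071427  0.          0.          0.          0.        ] [ 1.209 -0.417  0.815] [-0.611  0.344 -0.713]
side 365.86850153316243 259.02553887279026 191.63184020743253 [-0.06413064  0.          0.          0.          0.        ] [0.361 0.45  0.598] [ 0.293 -0.706 -0.644]
wrist 341.31777827939464 256.3532256576379 198.63878526228098 [-0.0688618  0.         0.         0.         0.       ] [0.602 0.083 0.385] [-0.    -0.3   -0.954]
{'clock': 0.15, 'joints': array([-3.24942285e+00,  5.25171670e+00,  7.05648028e+01,  5.21193941e-05,
        1.04267731e+02, -3.24910661e+00]), 'joint_vel': array([ 0.05497375, -0.04775178, -0.16486145,  0.03749764,  0.03253196,
        0.03808435]), 'joint_torque': array([ 1.35033202e-03, -4.47044814e+01, -4.06907630e+01,  6.99103042e-02,
        2.74600578e-02, -1.16549641e-04]), 'tcp_pos': array([ 6.00040507e-01, -1.18057833e-05,  4.03794034e-01]), 'orientation': array([-1.79915888e+02, -4.82554218e-03,  8.99996930e+01]), 'contact_force': array([ 0.57293234, -0.99977855, -0.2673776 ]), 'torque': array([ 0.00865691,  0.03659538, -0.01892876]), 'opening': 0.08756010687146137}
```

View pics/scene0.png

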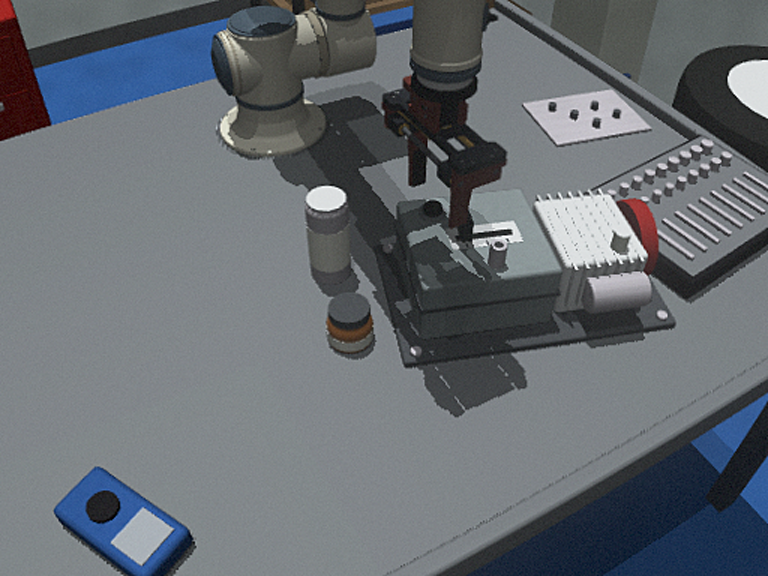

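View pics/side0.png

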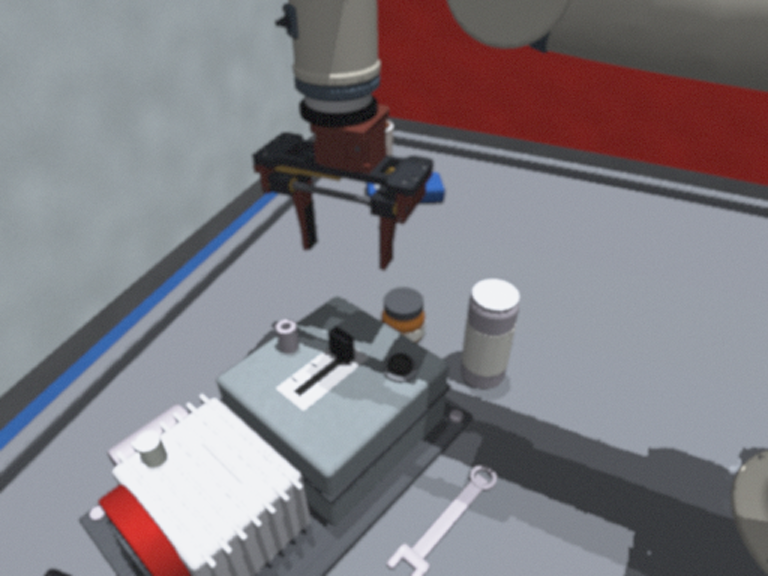

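View pics/wrist0.png

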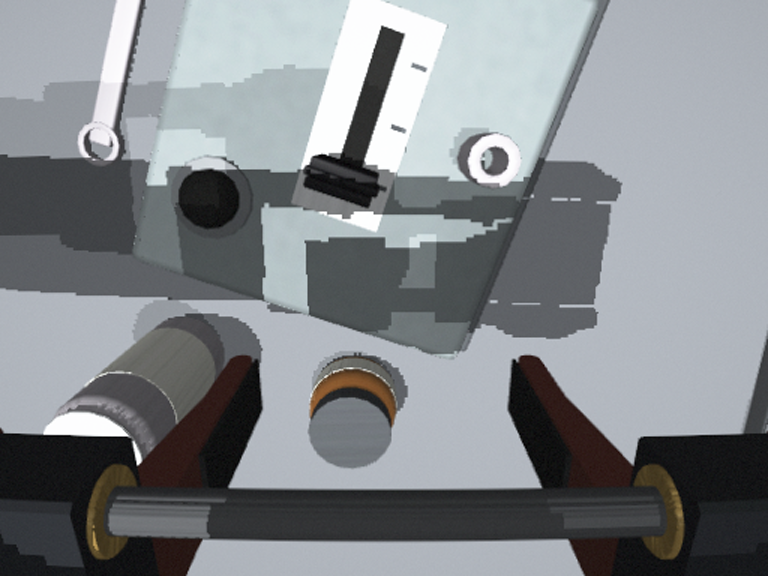

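The wrist view shows the bulb at about (208,197), the tab at (343,180), the socket at (492,158), and the plate corners at about (293,205), (376,232) and (446,22). I'll rectify it onto the cover plane (z=0.12).

```bash
cat > h.py <<'E'
import numpy as np,cv2,pickle
def proj(s,P):
    K=np.array([[s["fx"],0,s["cx"]],[0,s["fy"],s["cy"]],[0,0,1]])
    rv=cv2.Rodrigues(np.array(s["R"]))[0]
    return cv2.projectPoints(np.asarray(P,float).reshape(-1,1,3),rv,np.array(s["t"],float),K,np.array(s["dist_coeffs"],float))[0].reshape(-1,2)
def back(s,uv,z):
    K=np.array([[s["fx"],0,s["cx"]],[0,s["fy"],s["cy"]],[0,0,1]])
    n=cv2.undistortPoints(np.asarray(uv,float).reshape(-1,1,2),K,np.array(s["dist_coeffs"],float)).reshape(-1,2)
    R=np.array(s["R"]);C=-R.T@np.array(s["t"])
    d=np.c_[n,np.ones(len(n))]@R
    return C+d*((z-C[2])/d[:,2])[:,None]
def ortho(s,z,x0,x1,y0,y1,ppm):
    # image: columns = x, rows = -y
    xs=np.arange(x0,x1,1/ppm);ys=np.arange(y1,y0,-1/ppm)
    X,Y=np.meshgrid(xs,ys)
    m=proj(s,np.c_[X.ravel(),Y.ravel(),np.full(X.size,z)]).reshape(*X.shape,2).astype(np.float32)
    return cv2.remap(s["frame"],m,None,cv2.INTER_CUBIC)
E
python3 - <<'E'
from h import *
d=pickle.load(open("s0.pkl","rb"))
s=d["wrist"]; print(np.array(s["R"]).round(2))
print(back(s,np.array([[208,197],[293,205],[376,232],[446,22],[492,158]])/1.5,.12).round(4))
E
```

```text
[[ 1.   -0.   -0.  ]
 [-0.   -0.95  0.3 ]
 [-0.   -0.3  -0.95]]
[[0.5104 0.0541 0.12  ]
 [0.5543 0.0497 0.12  ]
 [0.597  0.0356 0.12  ]
 [0.6305 0.1361 0.12  ]
 [0.6555 0.0733 0.12  ]]
```

Run:
```python
from h import *
d=pickle.load(open("s0.pkl","rb"))
cv2.imwrite("pics/ortho0.png",ortho(d["wrist"],.12,.47,.72,-.03,.157,3000)[:,:,::-1])
```

```text
(no output)
```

View pics/ortho0.png

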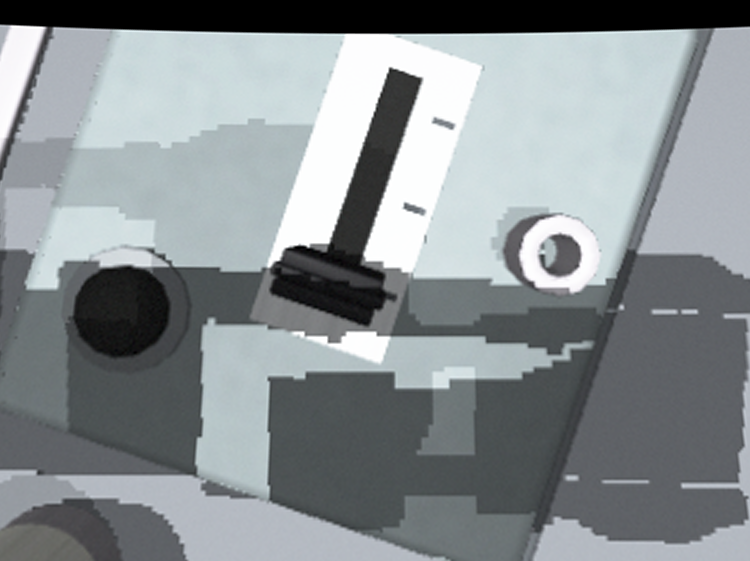

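Plate centre in the rectified picture is (365,193), which puts the engine origin at about (0.592, 0.093) with yaw −18.3°. The bulb ring at (127,309) and the half mark at (414,209) both agree with that. I'll check with overlays in the other cameras.

```bash
cat >> h.py <<'E'
O=np.array([.5918,.0927,0]);YAW=-18.3
def E(x,y,z):
    a=np.radians(YAW);c,s=np.cos(a),np.sin(a)
    return np.array([O[0]+c*x-s*y,O[1]+s*x+c*y,z])
E
python3 - <<'E'
from h import *
d=pickle.load(open("s0.pkl","rb"))
tiles=[]
for n,c in (("scene",(465,245)),("side",(330,380))):
    s=d[n];im=cv2.resize(s["frame"][:,:,::-1],None,fx=3,fy=3,interpolation=cv2.INTER_CUBIC)
    def pl(P,col,cl=True): cv2.polylines(im,[np.round((proj(s,P)+.5)*3-.5).astype(int)],cl,col,1)
    pl([E(x,y,.12) for x,y in((-.1,-.11),(.09,-.11),(.09,.09),(-.1,.09))],(0,255,0))
    pl([E(x,y,.12) for x,y in((-.023,-.052),(.023,-.052),(.023,.052),(-.023,.052))],(0,0,255))
    t=np.linspace(0,6.28,30)
    pl([E(-.062+.021*np.cos(a),-.062+.021*np.sin(a),.124) for a in t],(255,0,255))
    pl([E(x,y,.16) for x,y in((-.017,-.037),(.017,-.037),(.017,-.023),(-.017,-.023))],(0,255,255))
    pl([E(x,y,.0) for x,y in((-.125,-.14),(.125,-.14),(.125,.28),(-.125,.28))],(255,128,0))
    u,v=np.array(c)*2; tiles.append(im[v-290:v+290,u-195:u+195])
cv2.imwrite("pics/ov.png",np.hstack(tiles))
E
```

```text
(no output)
```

View pics/ov.png

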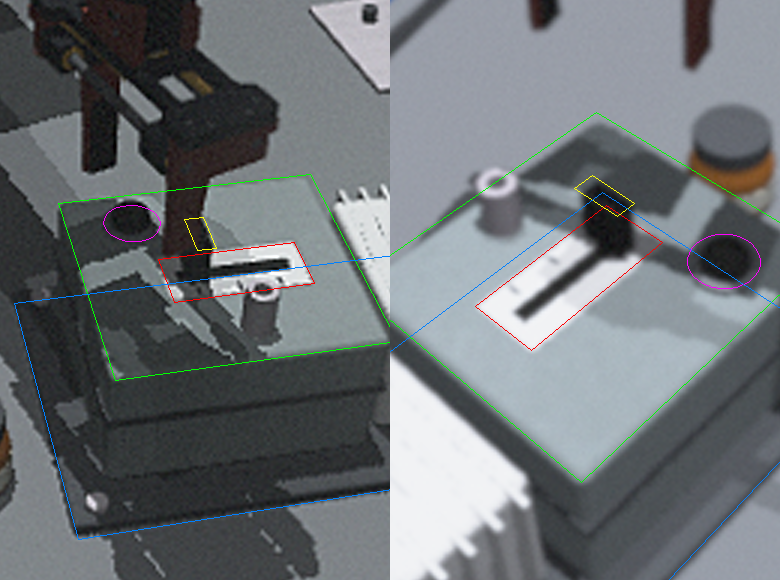

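The overlays match within about 2 mm in both cameras. Next I'll close the fingers and approach behind the tab.

```bash
cat >> h.py <<'E'
L=.182
ORI=[180,0,90+YAW]
def tip(x,y,z): return E(x,y,z+L)
def st(r,tag=""):
    s=r.sense();a=np.radians(YAW)
    p=np.array(s["tcp_pos"])-O;c,q=np.cos(a),np.sin(a)
    f=s["contact_force"]
    print(tag,"t%.2f"%s["clock"],"eng tip mm",(np.array([c*p[0]+q*p[1],-q*p[0]+c*p[1],p[2]-L])*1e3).round(1),"F eng",np.array([c*f[0]+q*f[1],-q*f[0]+c*f[1],f[2]]).round(1),"open",round(s["opening"],4))
    return s
E
python3 - <<'E'
from h import *
from station import r
r.grab(10)
r.reach(tip(0,-.066,.20),ORI); st(r)
r.servo_line(tip(0,-.066,.132),speed=.06); st(r)
for n in("side","wrist"):
    s=r.snapshot(n);cv2.imwrite(f"pics/{n}1.png",cv2.resize(s["frame"][:,:,::-1],(768,576)))
E
```

```text
t1.93 eng tip mm [ -0.  -66.  200.2] F eng [-0.3  0.9  0.1] open 0.0003
 t3.22 eng tip mm [ 1.000e-01 -6.600e+01  1.326e+02] F eng [ 0.  -0.2 -0.1] open 0.0005
```

View pics/side1.png

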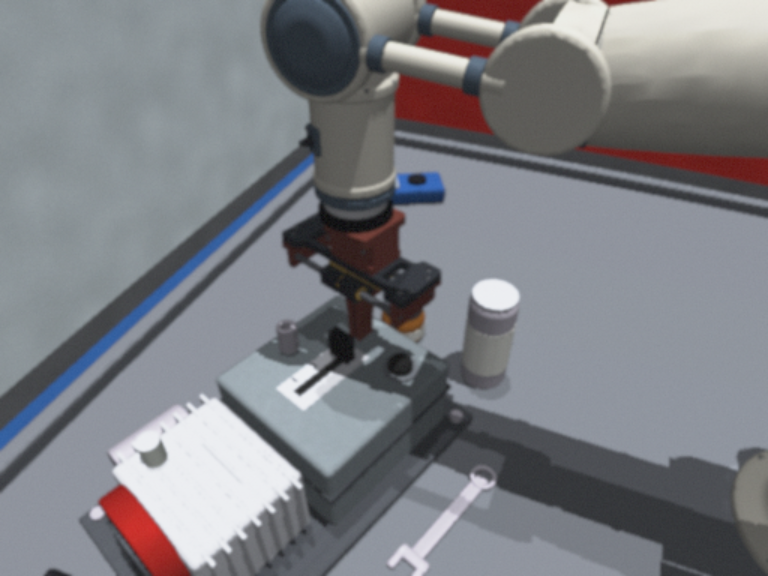

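View pics/wrist1.png

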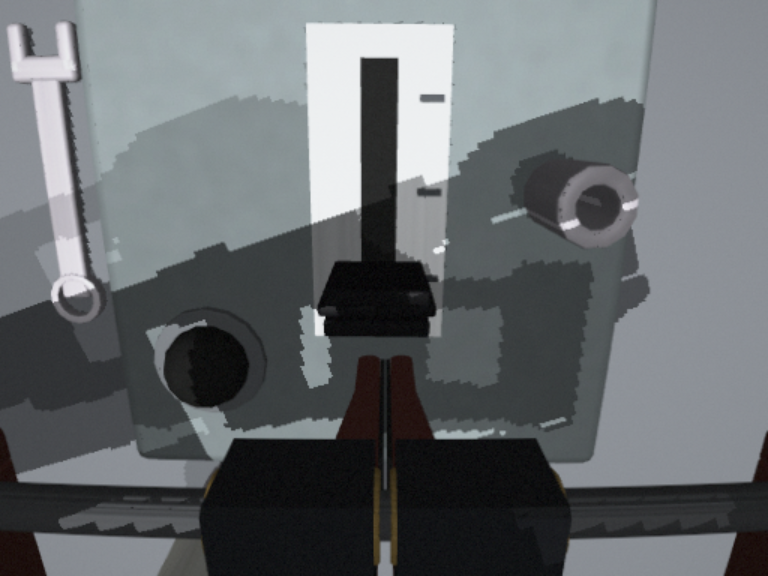

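The fingertips (385,360) sit behind the tab (377,300), centred to about 2 mm, and the socket and bulb are well clear. Pushing in steps now.

Run:
```python
from h import *
from station import r
for y in (-55,-50,-46,-42,-38,-34,-26,-17,-12,-4,2,6):
    r.servo_line(tip(-.001,y/1e3,.132),speed=.03); s=st(r,y)
    if np.linalg.norm(s["contact_force"])>25: break
s=r.snapshot("wrist");cv2.imwrite("pics/wrist2.png",cv2.resize(s["frame"][:,:,::-1],(768,576)))
```

```text
-55 t3.83 eng tip mm [ -1.  -54.8 131.9] F eng [ 0.   0.1 -0.6] open 0.0008
-50 t4.15 eng tip mm [ -1.  -49.8 132. ] F eng [-0.6  0.4  0.3] open 0.0002
-46 t4.43 eng tip mm [ -0.9 -46.9 132.1] F eng [-0.3 -6.3  2.1] open 0.0006
-42 t4.72 eng tip mm [ -0.8 -44.  132.1] F eng [ -1.1 -10.8   1.7] open 0.0007
-38 t5.00 eng tip mm [ -0.8 -38.6 132.1] F eng [-0.1 -4.5  0.4] open 0.0007
-34 t5.28 eng tip mm [ -0.9 -33.8 132. ] F eng [ 1.6 -1.3 -0.5] open 0.0008
-26 t5.70 eng tip mm [ -1.2 -25.3 131.9] F eng [0.5 0.9 0.9] open 0.0005
-17 t6.15 eng tip mm [ -1.  -17.3 132. ] F eng [-1.1 -4.9  1.6] open 0.0005
-12 t6.47 eng tip mm [ -0.9 -13.1 132.1] F eng [-2.5 -8.1  1.8] open 0.0002
-4 t6.88 eng tip mm [ -1.   -3.9 132. ] F eng [-1.1 -2.1  1.3] open 0.0004
2 t7.23 eng tip mm [ -1.1   2.7 132. ] F eng [-0.6  0.   0.5] open 0.0006
6 t7.52 eng tip mm [ -1.1   6.4 131.9] F eng [-0.3  0.4  0.7] open 0.0007
```

View pics/wrist2.png

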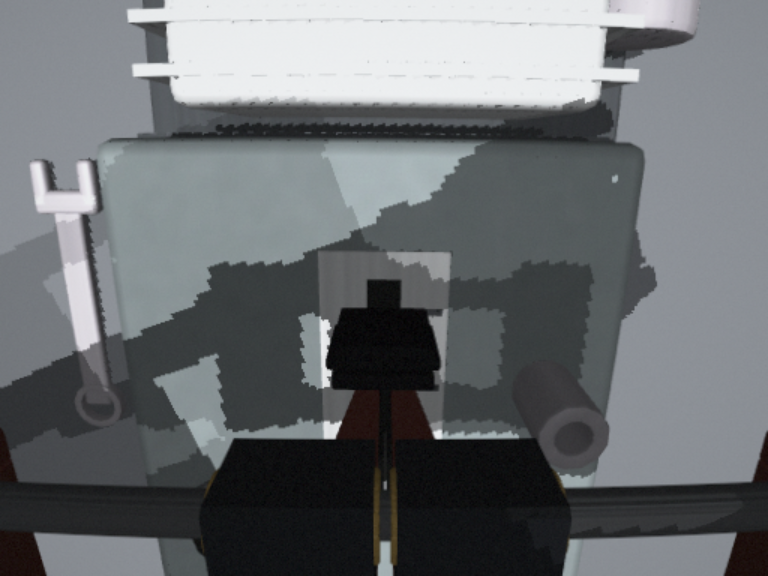

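Tab contact came at y≈−47, so the stop should be felt at y≈+13. I'll push on to confirm.

Run:
```python
from h import *
from station import r
for y in (9,11,13,15,16):
    r.servo_line(tip(-.001,y/1e3,.132),speed=.03); s=st(r,y)
    if np.linalg.norm(s["contact_force"])>9: break
r.wait(.3);st(r)
r.servo_line(tip(-.001,-.012,.132),speed=.08);st(r)
r.wait(.3)
s=r.snapshot("side");cv2.imwrite("pics/side3.png",cv2.resize(s["frame"][:,:,::-1],(768,576)))
s=r.snapshot("wrist");cv2.imwrite("pics/wrist3.png",cv2.resize(s["frame"][:,:,::-1],(768,576)))
```

```text
9 t7.82 eng tip mm [ -1.    9.2 132. ] F eng [ 0.4 -0.7 -0.6] open 0.0005
11 t8.07 eng tip mm [ -1.   11.1 132. ] F eng [-0.3  0.4  0.2] open 0.0004
13 t8.32 eng tip mm [ -0.9  12.  132.1] F eng [-1.6 -4.7  0.6] open 0.0
15 t8.57 eng tip mm [ -0.8  12.8 132.1] F eng [ -1.7 -11.7   3.5] open 0.0004
 t8.87 eng tip mm [ -0.8  12.7 132.1] F eng [ -1.8 -12.3   2.9] open 0.0006
 t9.35 eng tip mm [ -1.  -12.3 132.2] F eng [ 0.3  0.  -0.3] open 0.0005
```

View pics/side3.png

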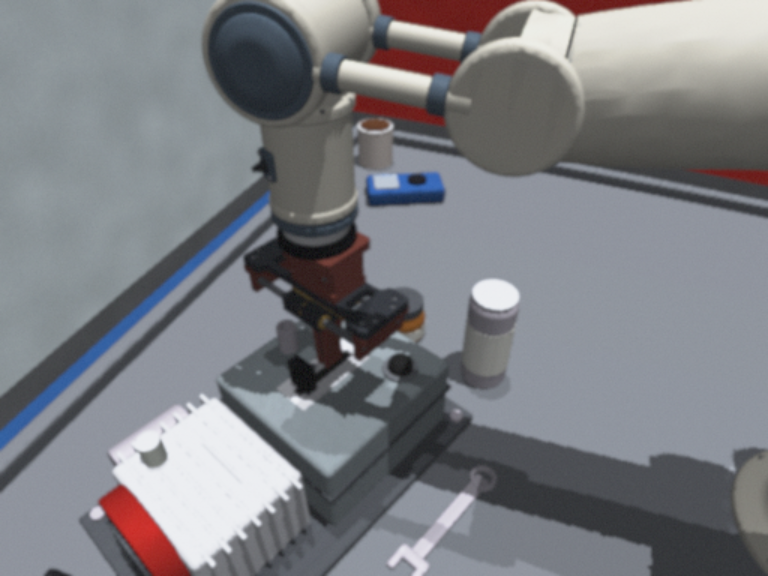

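View pics/wrist3.png

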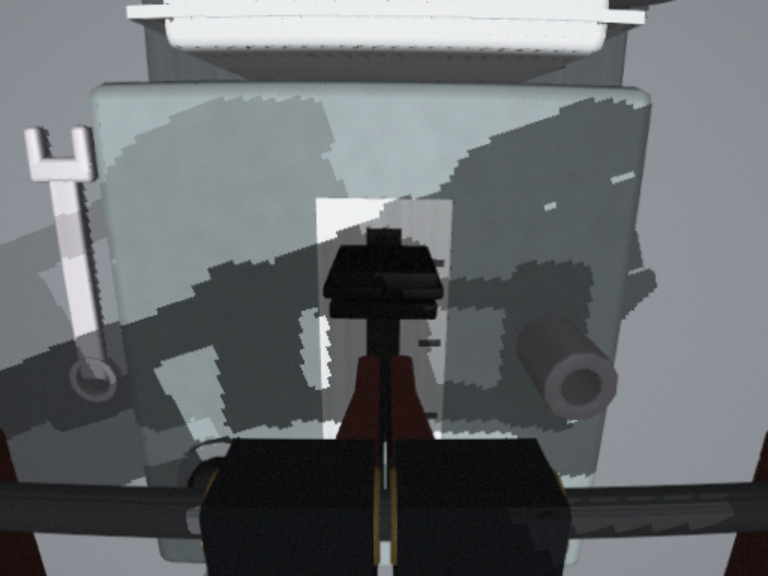

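The stop was felt at y≈12.7 mm with 12 N. After backing off, the tab (385,280) stays beside the full mark (437,262). The primer is next.

Run:
```python
from h import *
from station import r
r.servo_line(tip(-.001,-.012,.20),speed=.12)
r.servo_line(tip(-.062,-.062,.20),speed=.12)
r.servo_line(tip(-.062,-.062,.145),speed=.08);st(r)
s=r.snapshot("wrist");cv2.imwrite("pics/wrist4.png",cv2.resize(s["frame"][:,:,::-1],(768,576)))
for z in (140,138,136,134,132,131,130,129,128):
    r.servo_line(tip(-.062,-.062,z/1e3),speed=.03); s=st(r,z)
    if s["contact_force"][2]>11: break
r.wait(.2);st(r)
s=r.snapshot("side");cv2.imwrite("pics/side5.png",cv2.resize(s["frame"][:,:,::-1],(768,576)))
```

```text
t12.11 eng tip mm [-61.9 -62.  145.5] F eng [0.  0.1 0.2] open 0.0004
140 t12.47 eng tip mm [-62.  -62.  139.8] F eng [-0.3 -0.2 -0.6] open 0.0006
138 t12.72 eng tip mm [-62.  -62.  138.2] F eng [0.4 0.2 0.4] open 0.0004
136 t12.97 eng tip mm [-61.9 -62.  136.2] F eng [-0.   0.2  1. ] open 0.0007
134 t13.22 eng tip mm [-61.9 -62.  134.2] F eng [ 0.4 -0.2  2.8] open 0.0005
132 t13.47 eng tip mm [-61.9 -62.  132.2] F eng [0.7 0.  4.2] open 0.0004
131 t13.72 eng tip mm [-62.  -61.9 131.2] F eng [ 2.  -0.3  4.7] open 0.0006
130 t13.97 eng tip mm [-62.  -62.  130.8] F eng [-0.2 -0.3  7.2] open 0.0005
129 t14.22 eng tip mm [-62.1 -62.  130.7] F eng [-1.  -0.  10.5] open 0.0007
128 t14.47 eng tip mm [-62.1 -62.  130.6] F eng [-3.3 -1.4 13.3] open 0.0003
 t14.68 eng tip mm [-62.1 -62.  130.5] F eng [-2.8 -0.9 13.2] open 0.0004
```

View pics/wrist4.png

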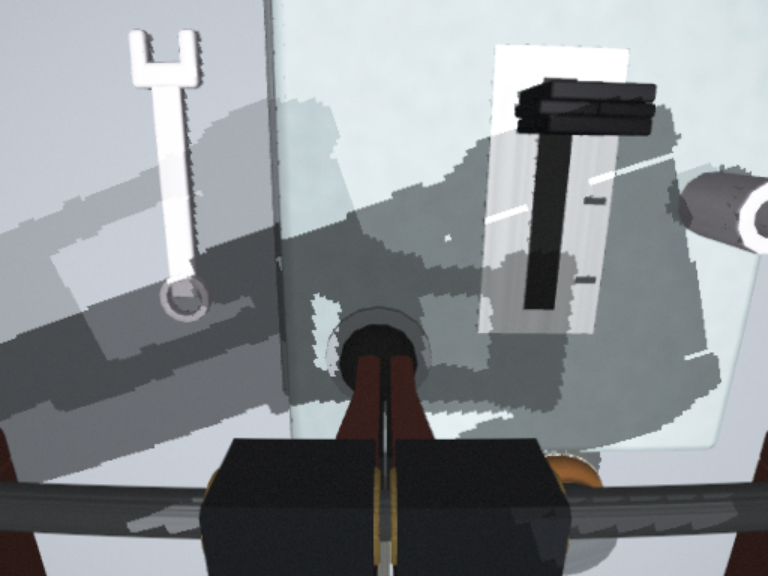

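View pics/side5.png

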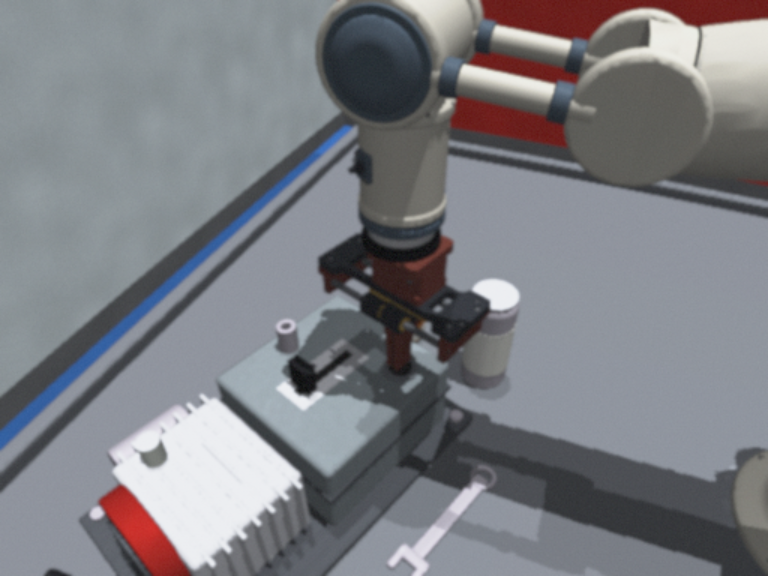

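The spring rose to about 5 N and then went hard at 7.4 mm of travel, so the bulb is fully down. The pictures show the fingers on the bulb (385,360) and the tab still at full. Retreating, then checking.

Run:
```python
from h import *
from station import r
r.servo_line(tip(-.062,-.062,.23),speed=.08);st(r)
r.servo_line(tip(-.0,-.09,.24),speed=.12);r.wait(.5);s=st(r);print(abs(s["joint_vel"]).max())
for n in("side","wrist"):
    s=r.snapshot(n);cv2.imwrite(f"pics/{n}6.png",cv2.resize(s["frame"][:,:,::-1],(768,576)))
```

```text
t16.15 eng tip mm [-62.  -62.  229.3] F eng [-0.2  0.5 -0.5] open 0.0002
 t17.38 eng tip mm [-1.000e-01 -8.990e+01  2.401e+02] F eng [-0.5  1.3  0. ] open 0.0004
0.17881706492936583
```

View pics/side6.png

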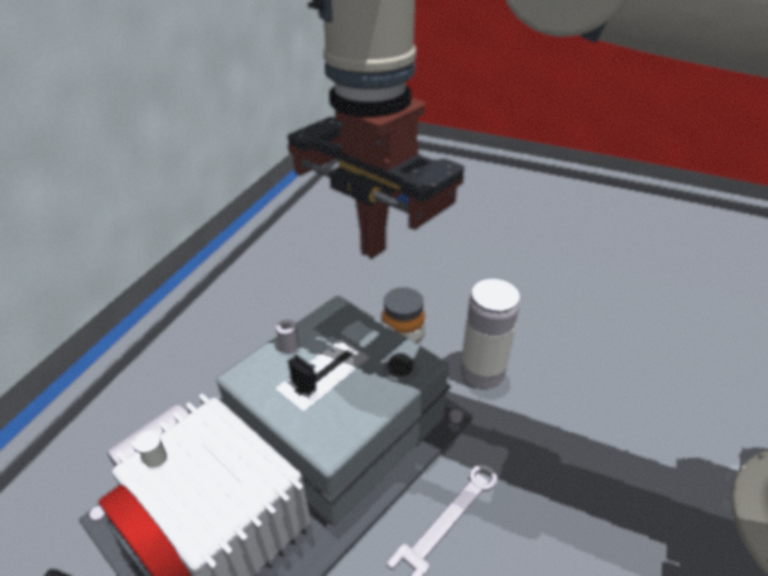

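View pics/wrist6.png

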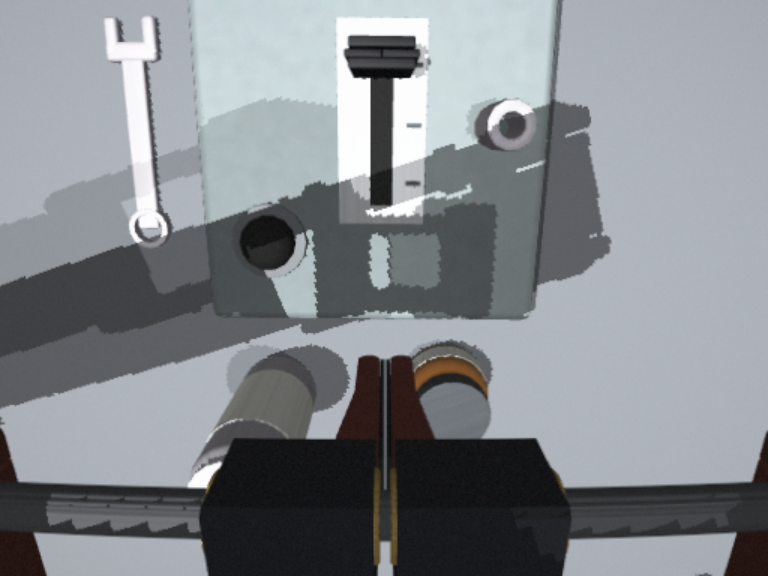

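The lever is at the full mark (383,55), the bulb is back up (267,243), and the socket, can, jar and wrench are where they started. The arm is clear.

```bash
python3 -c "
from station import r
r.hand_in(); print(r.sense()['clock'])"
```

```text
the job is handed in; nothing more can be done
the job is handed in; nothing more can be done
```

The choke is at full and the primer bulb has been pressed once and released; I handed the job in at about 17.5 s on the clock, and no verdict is reported.

- **Choke:** With the fingers closed, I pushed the lever from one side only, through the half-choke click to the far stop. The stop came at about 12 N, roughly 60 mm from first contact. After backing off, the tab stayed at the full mark.
- **Primer:** I pressed the bulb from above. The force rose to about 5 N, then turned hard to about 13 N after roughly 7 mm, so it was fully down. In the last pictures it had sprung back.
- **Bystanders and arm:** By eye, the socket, can, jar and wrench had not moved in the last pictures. The arm was clear, and the force reading was within its noise of about 1 N.

No check failed. I had no direct reading of either joint, so both results rest on force, travel and pictures. My engine position agreed with the other two cameras to about 2 mm.

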